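Clamp a glued printing block until the force tab pops out

ROBOT

A 6-joint arm with a two-finger parallel gripper is mounted at the origin on the work surface. World frame = base frame: x ahead of the robot, y to its left, z up, the work surface at z = 0. Lengths are in m, angles in degrees, forces in N, time in s.
With the tool pointing down it reaches from about 0.4 to 0.825 m from the base axis. Payload 7 kg.
Tool frame: the origin (TCP) lies on the front face of the gripper's body, between the roots of the fingers; the fingertips stand 66 mm ahead of it and the grasp point (between the pads) lies 47 mm ahead of it; z points along the fingers, y is the line along which they close (so a half turn about z gives the same grasp; the last joint's range is limited). The gripper opens to 88 mm and grips with 3 to 60 N. Pads are 19 mm wide; open, the fingers measure 130 mm over their backs; the gripper's body (78 mm by 193 mm) begins 47 mm behind the grasp point.
Start: joints at [-58.264, 20.546, 0.682, 0, -70.136, -16.507], TCP at [0.177, -0.651, 0.292] pointing down, gripper open.
Joint ranges: [-176.03, 176.03], [-82.01, 121.73], [-58.28, 71.71], [-173.87, 95.51], [-174.79, -0.11], [-173.66, 173.66]. Speed limits (degrees/s): [136.94, 136.94, 172.46, 180, 180, 180].

INTERFACE

Orientations are given as [roll, pitch, yaw] about the fixed x, y, z axes, in that order (R = Rz(yaw) Ry(pitch) Rx(roll)).
In Python, from plant import ctrl gives the robot as it stands.
- The arm moves only by the tool send_rows, never from a script. Its argument "deltas" is a list of rows, each a list of 2 entries, a list of its own where there are three numbers: the shift along the tool's x, y, z each as a share of 800 mm, from -1 to 1, then the turn about the tool's z as a share of 90 degrees, from -1 to 1. A call has exactly 5 rows; each row is the pose to reach, as a shift and turn from the pose commanded when the call began, along the tool's axes at that moment; what a row does not reach only later rows make up. A row lasts 1/12 s, in which the tool goes at most 41.7 mm and 7.16 degrees, less where a joint would pass 70% of its speed; a pose out of reach is approached as far as the arm can. A call with a number of a shift or a turn outside -1 to 1 is refused whole. A call with a gripper value outside its range is refused whole. "gripper" is the opening, from 0 (shut) to 1 (fully open), set as the call begins (left out, the last holds). The fingers move at their own pace and stop on an object; the grip force is fixed at half the most. Time passes only in rows, so rows that repeat a pose let the fingers close, or fill a call up. It gives the time, the measured TCP pose, the force, the opening and the grip force at its end, in the units of the state.
- ctrl.get_obs(): the state, without advancing time (a new reading comes with each control period).
- ctrl.snapshot(name): name is "side" or "top"; returns a dict with "color" (480x640x3 uint8, red, green, blue), "vertical_fov" (degrees; the focal length in pixels is half the picture's height over the tangent of half this angle, whatever the lens; pixels are square), "cx", "cy" (the principal point, pixels), "rvec" (rotation vector, rad) and "tvec" (3), from world to camera coordinates, as OpenCV has them. Camera axes: x right, y down, z forward; pixel columns grow to the right and rows downward; lengths in m; the calibration is good to about 2 mm. A picture is of the moment at which its call begins. There is no depth.
- ctrl.close_job(): hands the job in; it is judged then, once.
Trained networks look in a picture, given as the dict that the camera call returned (one of the last four; its "shot" number tells which), for a name from the list of things; names that differ only in an ending like _2 or _b are one class to them, and where a whole thing is asked for, a point or a joint stands for the part that bears it (a point fixed in the world has none). Each returns a list of dicts, best first, with "conf" (0 to 1); they miss things now and then, are a little off and sometimes report something else, mostly with a low value. They report only what shows in the picture. A call takes as long as a camera call. They do not tell look-alikes from the thing itself.
- ctrl.boxes_of(picture, thing): "xy" ([column, row] as shares, 0 to 1, of the picture: columns of its width, rows of its height, amid what is visible of it).
- ctrl.cut_out(picture, thing): "pixels" (480x640 bool, what is visible of it) and "xy" ([column, row] as shares, 0 to 1, of the picture: columns of its width, rows of its height, amid what is visible of it).
The state is a dict: "clock": time; "joint_pos": joint angles; "qvel": joint speeds; "tau": joint torques, N m; "tool_pos": TCP position; "orientation": TCP orientation; "force": force on the tool from outside, world axes, zero at the start; "moment": the same for the moment, N m; "opening": finger opening in m; "gripper_force": force on a finger pad.
Only numpy, scipy, OpenCV 4.12 (cv2) and the standard library are available. Lean on these libraries where they do the work, as an engineer would, in place of code of your own. Each camera call takes 0.05 s, during which the arm holds its last target. There are 200 camera calls.

TASK

The lino on the long printing block has just been glued: lay the block lengthwise and flat, lino up, on the bed of the bench clamp, centred under the pressing foot, and slide it gently home until its end butts square against the end stop. Then turn the clamp's black bar knob clockwise, a little at a time, until the sprung steel tab pops out of the side of the clamp to its first step; stop there (turn on and the tab jumps out to its second step, which means overtightened), let go, and leave the other things on the bench alone.

Things in the scene. Friction and masses are not known exactly. Their poses are not given: they have to be found in the camera images.
- clamp: Fixed blue bench clamp. Origin on the table under the screw axis, z up, +x from its mouth to its column. Steel bed 16 mm thick, 100 mm wide, x -130 to +105 mm. Column x 43 to 93 mm, 60 mm wide. Head over the bed x -30 to +93, y -22 to +22, z 112 to 142 mm. Under it hang a grey force capsule 50 x 60 x 30 mm that the screw lowers, and the foot. Mouth open to -x and both sides.
- stop: Fixed steel end stop on the bed before the column, 60 mm wide, 20 mm high. Origin at the middle of the foot of its flat stop face, on the bed's top (clamp x = +35 mm, z = 16 mm); its +x points into the column. The block when home has its origin at x = -85 mm, y = 0, z = 0 in this frame.
- ram: Pressing foot of the clamp, a steel disc 40 mm across that springs up into the force capsule, on the screw axis. Origin at the centre of its flat underside, which starts 51 to 54 mm above the table, 5 to 8 mm clear of a block lying on the bed.
- screw (a joint): Knob turn in rad, growing clockwise seen from above, which lowers capsule and foot 3 mm per rad; starts at 1.4 to 2.3, range 0 to 8; the foot meets a block on the bed at 4. The knob keeps its height. Friction of 0.16 N m holds it where it is left; the load adds up to 0.13 N m. Once the foot meets the block it springs up into the capsule: 6 N preload, then 4 N per mm (12 N per rad).
- screw_grip (a point): Grip point of the black knob, on its axis, 173 mm above the table. The knob has a bar 46 mm long (along this point's x, which turns with it), 14 mm wide (y) and 30 mm tall, from 156 to 186 mm above the table, on a disc 48 mm across and 8 mm thick.
- tab (a joint): How far the force tab stands out of the capsule, m: 0 in (start), 0.020 popped to its first step (set force reached), 0.034 to 0.036 second step (overtightened). Once out it stays out. The set force is unknown and differs each time: the tab pops 0.5 to 2.3 rad of knob after the foot meets the block and jumps to the second step 0.65 rad later.
- tab_end (a point): Outer end of the steel tab, 24 mm wide and 7 mm thick, in a slot in the clamp's +y side of the force capsule, about 85 mm above the table (it goes down with the capsule); it pops out along the clamp's +y, to 51 mm from the screw axis at its first step.
- block: Loose printing block: a light wooden bar 170 mm long (x), 40 mm wide (y), 30 mm high (z), its top 7 mm dark lino; about 0.13 kg. Both ends alike. Origin at the centre of its underside; it starts flat on the table, lino up. Sliding, it drags on the bed with a few N if pressed down; the stop is felt as a clear rise.
- offcut: Bystander: short offcut of the same wood and lino, 70 x 40 x 30 mm. Origin under its centre.
- jar: Bystander: amber glass jar with black lid, 72 mm across, 85 mm high.
- glue: Bystander: white glue bottle, 48 mm across, 140 mm high.
- pintin: Bystander: flat round brass tin, 84 mm across, 22 mm high.
- carton: Bystander: cardboard carton 110 x 70 x 45 mm.
Not all that is in view belongs to the job. Several things look just like the block: the one meant starts farthest from the robot's base.

How it is judged (in metres and radians):
On the way, in this order (a step that is already met when the one before it is completed fails the run):
1. the block lies home on the bed against the stop, the tab still in (x of block in the frame of stop between -0.0875 and -0.082 m and y of block in the frame of stop between -0.008 and 0.008 m and z of block in the frame of stop between -0.003 and 0.003 m and angle between the x axis of block and the x axis of stop, either way round below 0.09 rad and angle between block's own z axis and vertical below 0.05 rad and value of joint tab below 0.005 m), for 0.2 s.
2. the block is pressed by the foot and the tab has popped out to its first step (x of block in the frame of stop between -0.0875 and -0.082 m and y of block in the frame of stop between -0.008 and 0.008 m and z of block in the frame of stop between -0.003 and 0.003 m and angle between the x axis of block and the x axis of stop, either way round below 0.09 rad and angle between block's own z axis and vertical below 0.05 rad and value of joint tab above 0.014 m and contact force between ram and block above 7 N), for 0.2 s.
At the end, for the whole second after the job is handed in: The block lies flat on the bed (within 3 mm), its end within 2.5 mm of the stop face, centred within 8 mm and square within 0.09 rad, pressed by the foot with more than 7 N; the tab stands out at its first step (14 to 27 mm); the knob and the block are at rest (all of step 2 and value of joint tab below 0.027 m and linear speed of block below 0.02 m/s and velocity of joint screw below 0.1 rad/s); the robot touches nothing.
It fails at once if the tab jumps out beyond its first step (over 27 mm): overtightened (value of joint tab above 0.027 m).
It fails at once if the block is rammed against the stop with more than 35 N (contact force between block and stop above 35 N).
It fails at once if a bystander is moved more than 30 mm (distance of any of offcut, jar, glue, pintin, carton from where it was at the start of the episode above 0.03 m).
It also fails if it takes over 72 s, if anything falls off the work surface, if the arm or the gripper's body presses on something with over 40 N, if the wrist force passes 120 N, or if a joint passes its speed limit or range.

## Working session

There is one attempt and no reset: what is moved stays moved. The work goes in short steps, Python scripts to look and compute and a tool call to move; the robot and the scene stay as the last step left them, time stands still between calls to the robot, and variables do not carry over. Pictures are saved under pics/ and viewed, at most 10 in all, crops included, and the job is handed in when it is done.

Besides the shell and the picture viewer there is one more tool, called after ">>>" as a command line: name --argument value ..., lists and objects as JSON in quotes. send_rows: Moves the arm, as the interface text tells. Shift numbers are shares of 800 mm and turn numbers shares of 90 degrees, none past 1 either way. Its arguments: {"type":"object","properties":{"deltas":{"type":"array","items":{"type":"array"}},"gripper":{"type":"number"}},"required":["deltas"]}

```bash
mkdir -p pics; ls
cat > h.py <<'E'
import numpy as np, cv2
from plant import ctrl
def K(s):
    f=240/np.tan(np.radians(s["vertical_fov"])/2)
    return np.array([[f,0,s["cx"]],[0,f,s["cy"]],[0,0,1]])
def RT(s): return cv2.Rodrigues(np.array(s["rvec"],float))[0],np.array(s["tvec"],float).reshape(3)
def toplane(s,uv,z):
    uv=np.atleast_2d(np.array(uv,float)); R,t=RT(s); C=-R.T@t
    d=(np.linalg.inv(K(s))@np.c_[uv,np.ones(len(uv))].T).T@R
    return C+d*((z-C[2])/d[:,2])[:,None]
def proj(s,P):
    R,t=RT(s); p=(K(s)@(R@np.atleast_2d(P).T+t[:,None])).T
    return p[:,:2]/p[:,2:]
def save(s,n): cv2.imwrite(f"pics/{n}.png",s["color"][:,:,::-1])
E
python3 - <<'E'
from h import *
print(ctrl.get_obs())
for n in("top","side"):
    s=ctrl.snapshot(n);save(s,n+"0");print({k:v for k,v in s.items() if k!="color"})
    R,t=RT(s);print("cam",-R.T@t)
    for th in("block","clamp","stop","screw","tab","offcut","jar","glue","pintin","carton"):
        for b in ctrl.boxes_of(s,th):
            uv=np.array(b["xy"])*[640,480]
            print(th,round(b["conf"],2),uv.round(),toplane(s,uv,.03).round(3)[0])
E
```

```text
pics
{'clock': 0.0, 'joint_pos': array([-5.82649358e+01,  2.05918490e+01,  6.33748827e-01, -1.86008422e-02,
       -7.01351179e+01, -1.65057351e+01]), 'qvel': array([ 0.02782971, -0.03872093, -0.09166289, -0.04705953, -0.00708445,
        0.05700507]), 'tau': array([ 2.75812827e-04, -5.82719886e+01,  2.93051594e+01,  6.99706793e+00,
        7.03178113e-03, -9.70552696e-05]), 'tool_pos': array([ 0.17717725, -0.6509449 ,  0.29122251]), 'orientation': array([ 1.79905655e+02, -9.72132962e-03, -1.64776998e+02]), 'force': array([ 0.93898742,  1.71119685, -0.0453522 ]), 'moment': array([-0.0620343 , -0.03459426,  0.00301385]), 'gripper_force': 0.0, 'opening': 0.08755428774236981}
{'vertical_fov': 54.840511647600906, 'cx': 317.7950836388358, 'cy': 237.05285728139035, 'rvec': array([ 2.15134361, -2.17637362,  0.13044317]), 'tvec': array([-0.00104826,  0.54860868,  1.04610329]), 'shot': 1}
cam [ 0.42403365 -0.00170948  1.1024959 ]
block 0.95 [222. 323.] [0.354 0.213 0.03 ]
block 0.83 [314. 275.] [0.46  0.002 0.03 ]
block 0.61 [242. 213.] [0.607 0.169 0.03 ]
clamp 0.79 [398. 200.] [ 0.634 -0.19
[... 436 characters left out ...]
9 -0.44   0.03 ]
{'vertical_fov': 43.257301889097974, 'cx': 320.0116486713444, 'cy': 240.2629157735876, 'rvec': array([ 0.79092154, -2.61023711,  1.08104202]), 'tvec': array([0.42358743, 0.31358549, 1.14832368]), 'shot': 2}
cam [0.04216327 0.72990003 1.03047448]
block 0.98 [238. 318.] [0.593 0.177 0.03 ]
block 0.73 [343. 302.] [0.437 0.021 0.03 ]
block 0.67 [322. 395.] [0.353 0.23  0.03 ]
clamp 0.67 [320. 204.] [ 0.648 -0.211  0.03 ]
screw 0.88 [326. 165.] [ 0.72 -0.35  0.03]
offcut 0.98 [266. 254.] [0.656 0.    0.03 ]
jar 0.65 [145. 399.] [0.618 0.418 0.03 ]
glue 0.61 [359. 152.] [ 0.677 -0.45   0.03 ]
pintin 0.9 [223. 434.] [0.453 0.392 0.03 ]
carton 0.82 [425. 188.] [ 0.459 -0.411  0.03 ]
```

View pics/top0.png

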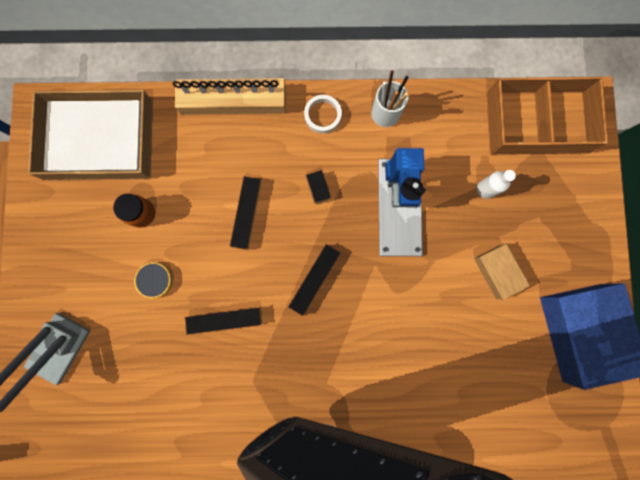

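View pics/side0.png

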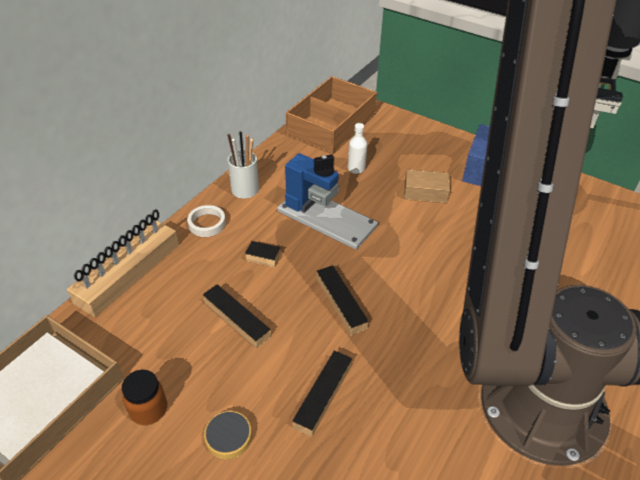

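Look-alikes (top view): (245,213) at world (0.61,0.17), r≈0.63; (315,280) at (0.46,0), r≈0.46; (222,321) at (0.35,0.21), r≈0.41. The small piece at (318,187) is the offcut. The farthest bar is the one at (245,213), so I choose that. I'll measure it, the clamp and the knob, with one close crop.

Run:
```python
from h import *
T=ctrl.snapshot("top");S=ctrl.snapshot("side")
for s,n in((T,"top"),(S,"side")):
    for m in ctrl.cut_out(s,"block"):
        p=m["pixels"].astype(bool); hsv=cv2.cvtColor(s["color"],cv2.COLOR_RGB2HSV)
        q=p&(hsv[...,2]<70)   # lino top, dark
        for lab,mm in(("mask",p),("dark",q)):
            v,u=np.nonzero(mm)
            if len(u)<20: continue
            P=toplane(s,np.c_[u,v]+0.0,.03)[:,:2].astype(np.float32)
            (c,d,a)=cv2.minAreaRect(P); b=cv2.boxPoints((c,d,a))
            e=max([b[1]-b[0],b[2]-b[1]],key=np.linalg.norm); e=e*np.sign(e[0])
            print(n,lab,round(m["conf"],2),np.round(c,4),np.round(d,3),"yaw",np.degrees(np.arctan2(e[1],e[0])).round(1),"mean",P.mean(0).round(4))
    for th in("screw","screw_grip","tab_end","stop"):
        for b in ctrl.boxes_of(s,th)[:1]: print(n,th,b["conf"],np.array(b["xy"])*[640,480])
# clamp bed: grey
a=cv2.resize(T["color"][135:275,350:450],None,fx=4,fy=4,interpolation=cv2.INTER_CUBIC)
b=cv2.resize(T["color"][165:265,215:285],None,fx=5.6,fy=5.6,interpolation=cv2.INTER_CUBIC)
im=np.zeros((560,800,3),np.uint8);im[:560,:400]=a;im[:560,400:792]=b
cv2.imwrite("pics/crop1.png",im[...,::-1])
```

```text
top mask 0.97 [0.4501 0.0026] [0.041 0.171] yaw -31.4 mean [0.45   0.0031]
top dark 0.97 [0.4511 0.0014] [0.038 0.168] yaw -31.8 mean [0.4504 0.002 ]
top mask 0.76 [0.3581 0.2122] [0.041 0.173] yaw -83.7 mean [0.3581 0.213 ]
top dark 0.76 [0.3597 0.2114] [0.037 0.169] yaw -83.5 mean [0.3594 0.2118]
top mask 0.61 [0.6075 0.162 ] [0.045 0.171] yaw -10.9 mean [0.6062 0.1626]
top dark 0.61 [0.6095 0.1618] [0.04  0.166] yaw -11.0 mean [0.6085 0.1621]
top mask 0.26 [ 0.6614 -0.2309] [0.052 0.051] yaw 43.2 mean [ 0.661  -0.2312]
top dark 0.26 [ 0.6614 -0.231 ] [0.052 0.051] yaw 44.3 mean [ 0.6609 -0.2308]
top screw 0.74 [411.008 189.984]
side mask 0.97 [0.6027 0.1726] [0.052 0.186] yaw -10.8 mean [0.5997 0.1737]
side dark 0.97 [0.609  0.1662] [0.04 0.17] yaw -10.7 mean [0.6061 0.1671]
side mask 0.64 [0.4446 0.0131] [0.051 0.185] yaw -31.9 mean [0.4409 0.0159]
side dark 0.64 [0.449  0.0056] [0.041 0.169] yaw -31.7 mean [0.446  0.0079]
side mask 0.59 [0.3541 0.2215] [0.046 0.183] yaw -83.7 mean [0.3534 0.2258]
side dark 0.59 [0.3579 0.216 ] [0.039 0.17 ] yaw -83.7 mean [0.3574 0.22  ]
side screw 0.73 [326.208 166.896]
side screw_grip 0.75 [327.168 165.696]
side stop 0.49 [306.624 202.704]
```

View pics/crop1.png

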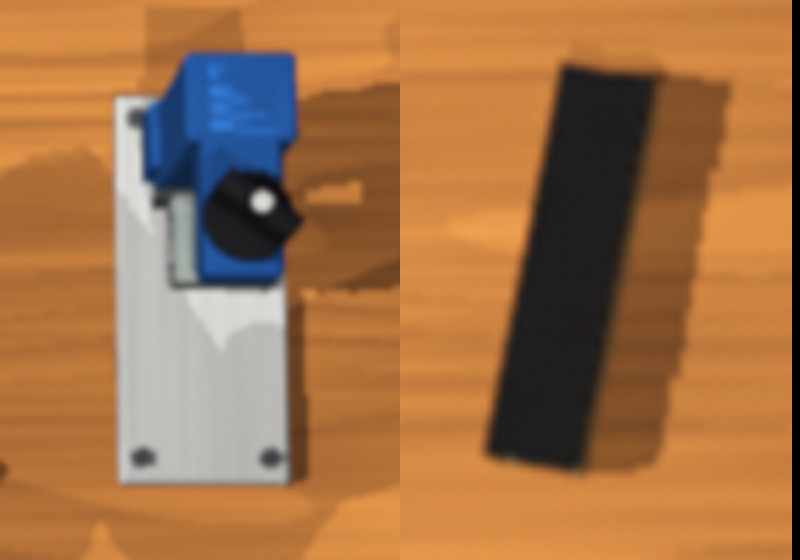

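The crop confirms a full-length bar (right) and the clamp (left): bed corners at about (379,159), (380,256) and (422,256), mouth towards the robot, knob near (412,188). Next I'll fit the clamp pose and enlarge the knob.

Run:
```python
from h import *
T=ctrl.snapshot("top");S=ctrl.snapshot("side")
g=cv2.GaussianBlur(T["color"].astype(np.float32),(3,3),0)
sat=g.max(2)-g.min(2)  # grey bed low, wood high
def cross(line):
    d=np.abs(np.diff(line)); k=d.argmax(); lo,hi=line[max(k-4,0)],line[min(k+5,len(line)-1)]
    m=(lo+hi)/2
    for i in range(max(k-4,0),min(k+5,len(line)-1)):
        if (line[i]-m)*(line[i+1]-m)<=0: return i+(m-line[i])/(line[i+1]-line[i])
L=np.array([[370+cross(sat[v,370:390]),v] for v in range(170,252)])
Rr=np.array([[414+cross(sat[v,414:432]),v] for v in range(218,252)])
B=np.array([[u,246+cross(sat[246:266,u])] for u in range(384,419)])
for n,e in(("L",L),("R",Rr),("B",B)):
    P=toplane(T,e,.016)[:,:2]; x,y,vx,vy=0,0,0,0
    vx,vy,x,y=cv2.fitLine(P.astype(np.float32),cv2.DIST_HUBER,0,.001,.001).ravel()
    print(n,(x,y),np.degrees(np.arctan2(vy,vx)))
for s,n,uv in((T,"t",(412,188)),(S,"s",(324,166))):pass
a=cv2.resize(T["color"][170:210,391:431],(400,400),interpolation=cv2.INTER_CUBIC)
b=cv2.resize(S["color"][150:220,285:355],(400,400),interpolation=cv2.INTER_CUBIC)
im=np.hstack([a,b]);im=np.clip(im*1.6,0,255).astype(np.uint8)
cv2.imwrite("pics/knob.png",im[...,::-1])
```

```text
L (np.float32(0.61277026), np.float32(-0.1522528)) -0.9386535
R (np.float32(0.55208105), np.float32(-0.25553262)) -1.2340965
B (np.float32(0.5035946), np.float32(-0.19841392)) 89.26322
```

View pics/knob.png

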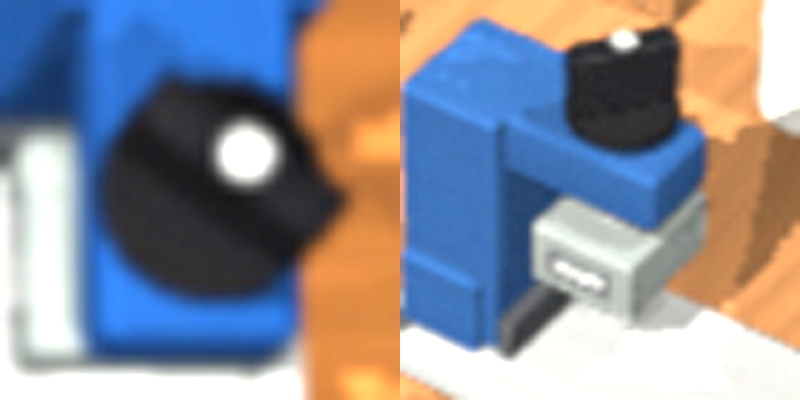

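Run:
```python
from h import *
T=ctrl.snapshot("top");S=ctrl.snapshot("side")
ox,oy,yaw=.635,-.206,np.radians(-1.0)
Rz=lambda a:np.array([[np.cos(a),-np.sin(a)],[np.sin(a),np.cos(a)]])
def W(P): P=np.array(P,float); return np.c_[P[:,:2]@Rz(yaw).T+[ox,oy],P[:,2]]
def rect(x0,x1,y0,y1,z): return W([[x0,y0,z],[x1,y0,z],[x1,y1,z],[x0,y1,z]])
def ov(s,c,box,k):
    x0,y0,x1,y1=box
    im=cv2.resize(s["color"][y0:y1,x0:x1],None,fx=k,fy=k,interpolation=cv2.INTER_CUBIC); im=np.clip(im*1.4,0,255).astype(np.uint8)
    def dr(P,col): cv2.polylines(im,[np.int32(((proj(s,P)-[x0,y0]+.5)*k)*8)],True,col,1,cv2.LINE_AA,3)
    dr(rect(-.13,.105,-.05,.05,.016),(255,0,0)); dr(rect(-.03,.093,-.022,.022,.142),(255,255,0))
    t=np.linspace(0,2*np.pi,40); dr(W(np.c_[.024*np.cos(t),.024*np.sin(t),0*t+.156]),(0,255,0))
    a=np.radians(54)-yaw; q=np.array([[-.023,-.007],[.023,-.007],[.023,.007],[-.023,.007]])@Rz(a).T
    dr(W(np.c_[q,[.186]*4]),(255,0,255))
    return im
a=ov(T,0,(372,145,432,265),5); b=ov(S,0,(270,145,385,250),4)
im=np.zeros((600,800,3),np.uint8);im[:a.shape[0],:a.shape[1]]=a;im[:b.shape[0],320:320+b.shape[1]]=b
cv2.imwrite("pics/ov.png",im[...,::-1])
```

```text
(no output)
```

View pics/ov.png

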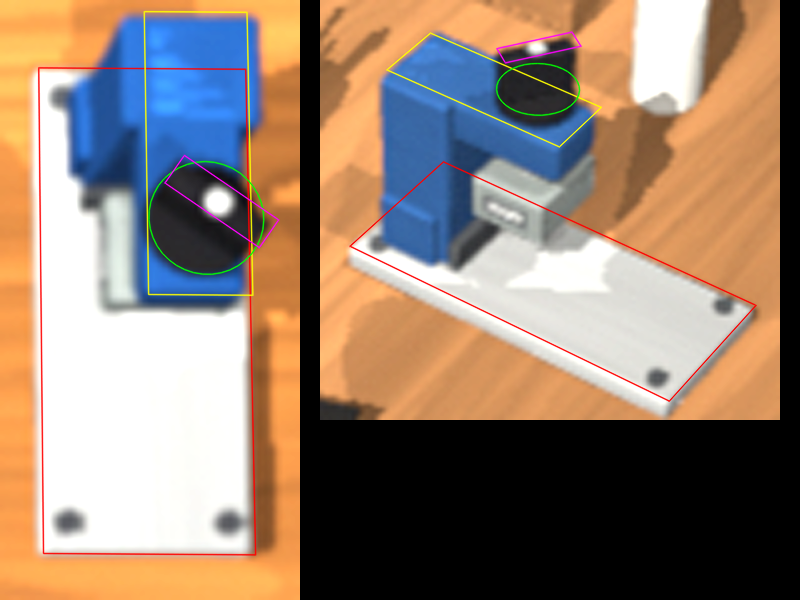

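Overlay: the bed and head outline fit the side view exactly and the top view to about 1 px. The clamp is at about (0.634, -0.205) with yaw -1°, and the bar knob's yaw is about 53.5°. I'll now go towards the chosen block.

>>> send_rows --deltas '[[[-0.165, 0.1875, 0], 0], [[-0.165, 0.1875, 0], 0], [[-0.165, 0.1875, 0], 0], [[-0.165, 0.1875, 0], 0], [[-0.165, 0.1875, 0], 0]]' --gripper 1

```text
clock: 2.32
tool_pos: [0.2657, -0.4696, 0.2923]
orientation: [-180.0, 0.0, -164.8]
force: [0.9, 0.4, 0.1]
opening: 0.0877
gripper_force: 0.0
```

>>> send_rows --deltas '[[[-0.165, 0.1875, 0], 0], [[-0.165, 0.1875, 0], 0], [[-0.165, 0.1875, 0], 0], [[-0.165, 0.1875, 0], 0], [[-0.165, 0.1875, 0], 0]]'

```text
clock: 2.73
tool_pos: [0.3538, -0.2902, 0.2926]
orientation: [-180.0, 0.1, -164.7]
force: [0.4, -0.9, -0.5]
opening: 0.0872
gripper_force: 0.0
```

>>> send_rows --deltas '[[[-0.165, 0.1875, 0], 0], [[-0.165, 0.1875, 0], 0], [[-0.165, 0.1875, 0], 0], [[-0.165, 0.1875, 0], 0], [[-0.165, 0.1875, 0], 0]]'

```text
clock: 3.15
tool_pos: [0.4419, -0.1105, 0.2927]
orientation: [-180.0, 0.1, -164.7]
force: [0.6, -0.2, -0.2]
opening: 0.0876
gripper_force: 0.0
```

>>> send_rows --deltas '[[[-0.165, 0.1875, 0], 0], [[-0.165, 0.1875, 0], 0], [[-0.165, 0.1875, 0], 0], [[-0.165, 0.1875, 0], 0], [[-0.165, 0.1875, 0], 0]]'

```text
clock: 3.57
tool_pos: [0.5301, 0.0691, 0.2924]
orientation: [180.0, 0.1, -164.7]
force: [1.2, -0.2, 0.2]
opening: 0.0879
gripper_force: 0.0
```

```bash
cat >> h.py <<'E'
def go(x,y,z,yaw,o=None):
    """shares from the present pose to TCP target"""
    o=o or ctrl.get_obs(); p=np.array(o["tool_pos"]); a=np.radians(o["orientation"][2])
    d=np.array([x,y,z])-p; X=np.array([np.cos(a),np.sin(a),0]);Y=np.array([np.sin(a),-np.cos(a),0])
    t=-((yaw-o["orientation"][2]+180)%360-180)
    print("t",round(o["clock"],2),"at",p.round(4),np.round(o["orientation"],1),"j",np.round(o["joint_pos"],0),"F",np.round(o["force"],1),"M",np.round(o["moment"],2),"op",round(o["opening"],4),"gf",round(o["gripper_force"],1))
    print("SHARES",np.round([d@X/.8,d@Y/.8,-d[2]/.8],4),"turn",round(t/90,4))
E
python3 -c "
from h import *
go(.5815,.1693,.16,169.1)"
```

```text
t 3.57 at [0.5301 0.0691 0.2924] [ 1.800e+02  1.000e-01 -1.647e+02] j [  28.    7.  -17.    0.  -66. -103.] F [ 1.2 -0.2  0.2] M [-0.06 -0.11  0.02] op 0.0879 gf 0.0
SHARES [-0.095   0.1038  0.1656] turn 0.291
```

>>> send_rows --deltas '[[[-0.095, 0.104, 0.1], 0.29], [[-0.095, 0.104, 0.1], 0.29], [[-0.095, 0.104, 0.1], 0.29], [[-0.095, 0.104, 0.165], 0.29], [[-0.095, 0.104, 0.165], 0.29]]'

```text
clock: 3.98
tool_pos: [0.5798, 0.1681, 0.1556]
orientation: [-179.9, -0.2, 168.9]
force: [-2.0, -0.1, -0.5]
opening: 0.0874
gripper_force: 0.0
```

```bash
python3 -c "
from h import *
go(.5815,.1685,.070,169.1)"
```

```text
t 3.98 at [0.5798 0.1681 0.1556] [-179.9   -0.2  168.9] j [  35.   21.  -18.   -0.  -51. -136.] F [-2.  -0.1 -0.5] M [-0.19  0.26  0.07] op 0.0874 gf 0.0
SHARES [-0.002   0.0009  0.107 ] turn -0.0024
```

>>> send_rows --deltas '[[[0, 0, 0.04], 0], [[0, 0, 0.08], 0], [[0, 0, 0.1], 0], [[0, 0, 0.11], 0], [[0, 0, 0.112], 0]]'

```text
clock: 4.4
tool_pos: [0.58, 0.1662, 0.0689]
orientation: [-179.9, -0.1, 169.1]
force: [0.2, 0.2, -0.3]
opening: 0.0877
gripper_force: 0.0
```

>>> send_rows --deltas '[[[0, 0, 0], 0], [[0, 0, 0], 0], [[0, 0, 0], 0], [[0, 0, 0], 0], [[0, 0, 0], 0]]' --gripper 0.3

```text
clock: 4.82
tool_pos: [0.581, 0.1668, 0.0716]
orientation: [179.9, 0.1, 169.1]
force: [-0.6, 0.4, -0.3]
opening: 0.0596
gripper_force: 0.0
```

>>> send_rows --deltas '[[[0, 0, 0], 0], [[0, 0, 0], 0], [[0, 0, 0], 0], [[0, 0, 0], 0], [[0, 0, 0], 0]]'

```text
clock: 5.23
tool_pos: [0.5809, 0.1668, 0.0709]
orientation: [180.0, 0.0, 169.1]
force: [0.2, 1.2, 4.2]
opening: 0.0397
gripper_force: 29.9
```

>>> send_rows --deltas '[[[0, 0, -0.05], 0], [[0, 0, -0.1], 0], [[0.017, -0.4735, -0.1], -0.11], [[0.017, -0.4735, -0.1], -0.11], [[0.017, -0.4735, -0.1], -0.11]]'

```text
clock: 5.65
tool_pos: [0.5519, 0.0439, 0.1509]
orientation: [180.0, 0.0, 179.3]
force: [0.6, -0.5, -2.5]
opening: 0.0397
gripper_force: 29.9
```

```bash
python3 -c "
from h import *
go(.496,-.2026,.151,179)"
```

```text
t 5.65 at [0.5519 0.0439 0.1509] [180.    0.  179.3] j [  25.   17.  -25.   -0.  -48. -115.] F [ 0.6 -0.5 -2.5] M [-0.15 -0.12  0.04] op 0.0397 gf 29.9
SHARES [ 6.62e-02 -3.09e-01 -1.00e-04] turn 0.0035
```

>>> send_rows --deltas '[[[0.0662, -0.309, 0], 0.0035], [[0.0662, -0.309, 0], 0.0035], [[0.0662, -0.309, 0], 0.0035], [[0.0662, -0.309, 0], 0.0035], [[0.0662, -0.309, 0], 0.0035]]'

```text
clock: 6.07
tool_pos: [0.5042, -0.1598, 0.1503]
orientation: [180.0, -0.1, 178.7]
force: [-5.9, 14.1, 0.8]
opening: 0.0409
gripper_force: 31.5
```

>>> send_rows --deltas '[[[0.0144, -0.067, 0], 0], [[0.0144, -0.067, 0], 0], [[0.0144, -0.067, 0], 0], [[0.0144, -0.067, 0], 0], [[0.0144, -0.067, 0], 0]]'

```text
clock: 6.48
tool_pos: [0.4893, -0.2111, 0.1489]
orientation: [179.9, -0.4, 178.7]
force: [-6.7, 4.9, -0.7]
opening: 0.0533
gripper_force: 29.6
```

Run:
```python
from h import *
go(.496,-.2026,.089,179)
for n in("top","side"):
    s=ctrl.snapshot(n); save(s,n+"1")
    for m in ctrl.cut_out(s,"block"):
        hsv=cv2.cvtColor(s["color"],cv2.COLOR_RGB2HSV); q=m["pixels"].astype(bool)&(hsv[...,2]<70)
        v,u=np.nonzero(q)
        if len(u)<20: continue
        P=toplane(s,np.c_[u,v],.110)[:,:2].astype(np.float32); c,d,a=cv2.minAreaRect(P)
        print(n,round(m["conf"],2),P.min(0).round(4),P.max(0).round(4),np.round(c,4),np.round(d,3),round(a,1))
a=cv2.imread("pics/top1.png")[130:330,300:480];b=cv2.imread("pics/side1.png")[130:330,250:450]
cv2.imwrite("pics/c1.png",cv2.resize(np.hstack([a,b]),None,fx=2.1,fy=2.1,interpolation=cv2.INTER_CUBIC))
```

```text
t 6.48 at [ 0.4893 -0.2111  0.1489] [179.9  -0.4 178.7] j [ -2.  16. -28.  -0. -47. -89.] F [-6.7  4.9 -0.7] M [1.88 2.41 0.89] op 0.0533 gf 29.6
SHARES [-0.0082  0.0108  0.0749] turn -0.0034
top 0.9 [0.341  0.1173] [0.3876 0.2737] [0.3646 0.1956] [0.034 0.155] 6.2
top 0.52 [ 0.4446 -0.2312] [ 0.4575 -0.2078] [ 0.4547 -0.2197] [0.015 0.019] 24.9
side 0.91 [0.3069 0.1795] [0.3565 0.3361] [0.3326 0.2576] [0.036 0.155] 6.1
side 0.69 [0.3426 0.0117] [0.4914 0.1178] [0.4174 0.0636] [0.037 0.156] 58.3
```

View pics/c1.png

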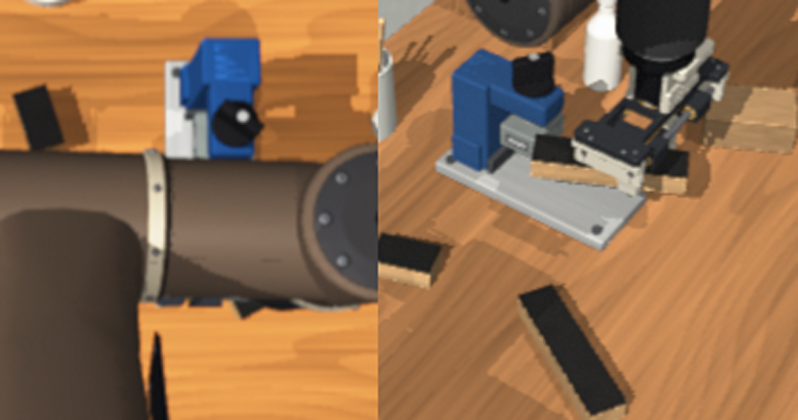

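The side crop shows the block's front end resting against the capsule (near (540,150)) and twisted in the fingers; the opening is 53 mm. I'll back straight out of the mouth and let the pads square it.

>>> send_rows --deltas '[[[0.015, 0, 0], 0], [[0.03, 0, 0], 0], [[0.05, 0, 0], 0], [[0.065, 0, 0], 0], [[0.075, 0, 0], 0]]'

```text
clock: 7.1
tool_pos: [0.431, -0.2102, 0.1507]
orientation: [180.0, 0.0, 178.7]
force: [0.3, -0.4, -0.8]
opening: 0.0268
gripper_force: 0.0
```

Run:
```python
from h import *
go(.43,-.2026,.0875,179)
for n in("top","side"):
    s=ctrl.snapshot(n); save(s,n+"2")
b=cv2.imread("pics/side2.png")[150:300,280:460];a=cv2.imread("pics/top2.png")[180:330,330:480]
cv2.imwrite("pics/c2.png",cv2.resize(np.hstack([a,b]),None,fx=2.4,fy=2.4,interpolation=cv2.INTER_CUBIC))
```

```text
t 7.1 at [ 0.431  -0.2102  0.1507] [180.    0.  178.7] j [ -2.  11. -34.  -0. -45. -89.] F [ 0.3 -0.4 -0.8] M [ 0.    0.03 -0.03] op 0.0268 gf 0.0
SHARES [0.0014 0.0095 0.079 ] turn -0.0035
```

View pics/c2.png

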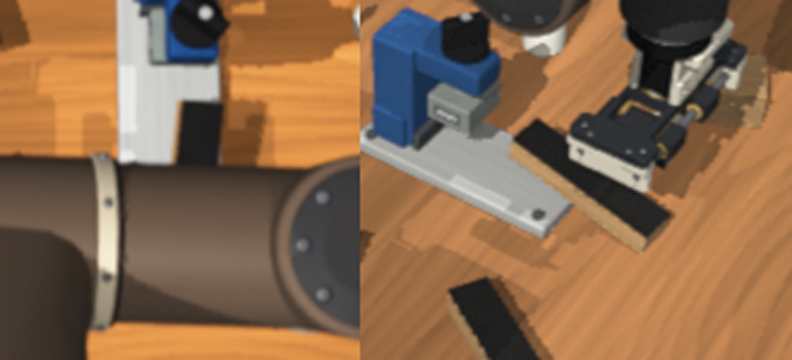

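The block slipped out. It now lies on the mouth end of the bed, right of centre (top crop near (200,130)). I'll lift clear and measure it again.

>>> send_rows --deltas '[[[0, 0, -0.05], 0], [[0, 0, -0.1], 0], [[0, 0, -0.15], 0], [[0, 0.05, -0.15], 0], [[0, 0.1, -0.15], 0]]' --gripper 1

```text
clock: 7.62
tool_pos: [0.4362, -0.1307, 0.2734]
orientation: [180.0, 0.4, 178.4]
force: [1.1, 1.0, -2.4]
opening: 0.054
gripper_force: 0.0
```

>>> send_rows --deltas '[[[0, 0.25, 0], 0], [[0, 0.25, 0], 0], [[0, 0.25, 0], 0], [[0, 0.25, 0], 0], [[0, 0.25, 0], 0]]'

```text
clock: 8.03
tool_pos: [0.4394, 0.0726, 0.2713]
orientation: [179.9, 0.1, 178.8]
force: [0.9, 0.0, -0.4]
opening: 0.0857
gripper_force: 0.0
```

```bash
cat > meas.py <<'E'
from h import *
go(.43,-.2026,.0875,179)
for n in("top","side"):
    s=ctrl.snapshot(n); save(s,n+"3"); hsv=cv2.cvtColor(s["color"],cv2.COLOR_RGB2HSV)
    for m in ctrl.cut_out(s,"block"):
        p=m["pixels"].astype(bool);q=(p&(hsv[...,2]<75)).astype(np.uint8)
        v,u=np.nonzero(q)
        if len(u)<20: continue
        r=cv2.boxPoints(cv2.minAreaRect(np.c_[u,v].astype(np.float32)))
        print(n,round(m["conf"],2),"px corners",r.round(1).tolist())
        for z in(.03,.046): 
            P=toplane(s,np.c_[u,v],z)[:,:2].astype(np.float32); c,d,a=cv2.minAreaRect(P)
            print("   z",z,"c",np.round(c,4),np.round(d,4),round(a,1))
E
python3 meas.py; python3 -c "
import cv2,numpy as np
b=cv2.imread('pics/side3.png')[150:300,280:460];a=cv2.imread('pics/top3.png')[150:300,350:500]
cv2.imwrite('pics/c3.png',cv2.resize(np.hstack([a,b]),None,fx=2.4,fy=2.4,interpolation=cv2.INTER_CUBIC))"
```

```text
t 8.03 at [0.4394 0.0726 0.2713] [1.799e+02 1.000e-01 1.788e+02] j [  35.   -1.  -29.    0.  -62. -126.] F [ 0.9  0.  -0.4] M [-0.09 -0.17  0.01] op 0.0857 gf 0.0
SHARES [ 0.0043 -0.3442  0.2298] turn -0.0026
top 0.75 px corners [[288.5, 306.5], [325.70001220703125, 244.39999389648438], [339.8999938964844, 252.89999389648438], [302.6000061035156, 315.0]]
   z 0.03 c [0.4504 0.0019] [0.0382 0.1665] 58.2
   z 0.046 c [0.45   0.0018] [0.0377 0.164 ] 58.2
top 0.6 px corners [[396.70001220703125, 293.6000061035156], [405.1000061035156, 222.10000610351562], [422.8999938964844, 224.1999969482422], [414.6000061035156, 295.70001220703125]]
   z 0.03 c [ 0.496  -0.2207] [0.0415 0.1686] 81.2
   z 0.046 c [ 0.4949 -0.2175] [0.0409 0.1661] 81.2
side 0.95 px corners [[317.20001220703125, 273.1000061035156], [332.6000061035156, 263.5], [368.1000061035156, 320.29998779296875], [352.70001220703125, 329.8999938964844]]
   z 0.03 c [0.4492 0.0052] [0.0415 0.1702] 58.1
   z 0.046 c [0.4427 0.0168] [0.0409 0.1675] 58.1
side 0.9 px corners [[292.3999938964844, 420.1000061035156], [333.70001220703125, 347.70001220703125], [352.3999938964844, 358.3999938964844], [311.0, 430.70001220703125]]
   z 0.03 c [0.3578 0.2156] [0.0397 0.1705] 6.1
   z 0.046 c [0.3528 0.2238] [0.0391 0.1677] 6.1
side 0.82 px corners [[367.1000061035156, 226.1999969482422], [375.70001220703125, 214.60000610351562], [408.79998779296875, 239.0], [400.20001220703125, 250.60000610351562]]
   z 0.03 c [ 0.4576 -0.217 ] [0.0438 0.1016] 74.4
   z 0.046 c [ 0.451  -0.2018] [0.0431 0.1   ] 74.4
```

View pics/c3.png

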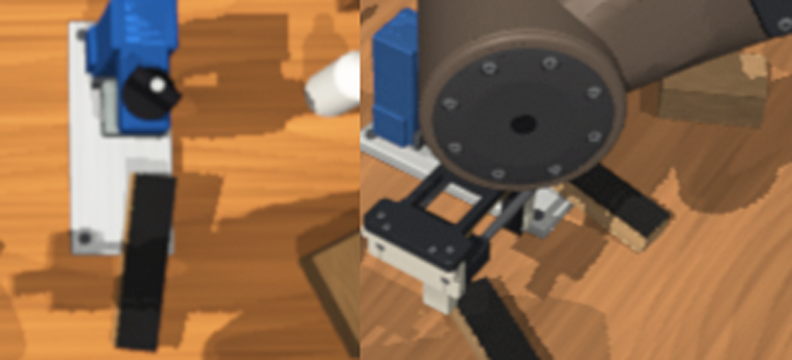

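Run:
```python
from h import *
s=ctrl.snapshot("top")
for zf,zr in((.059,.030),(.046,.046)):
    f=toplane(s,(414,222.7),zf)[0];r=toplane(s,(405.65,295.1),zr)[0];d=f-r
    print(f.round(4),r.round(4),"c",((f+r)/2).round(4),"L",np.linalg.norm(d).round(4),"yaw",np.degrees(np.arctan2(d[1],d[0])).round(2))
    wf=np.linalg.norm(toplane(s,(405.1,222.1),zf)-toplane(s,(422.9,224.2),zf));print(wf)
m=[m for m in ctrl.cut_out(s,"block")]
hsv=cv2.cvtColor(s["color"],cv2.COLOR_RGB2HSV)
for m in m:
    q=m["pixels"].astype(bool)&(hsv[...,2]<75)
    if abs(m["xy"][0]*640-410)<15:
        for v in range(226,294,8):
            u=np.nonzero(q[v])[0]; print(v,u.min(),u.max(),len(u))
```

```text
[ 0.5759 -0.2271  0.059 ] [ 0.412  -0.2081  0.03  ] c [ 0.4939 -0.2176  0.0445] L 0.1675 yaw -6.62
0.04080056748174207
[ 0.5778 -0.2299  0.046 ] [ 0.4121 -0.205   0.046 ] c [ 0.4949 -0.2174  0.046 ] L 0.1675 yaw -8.55
0.04130886595781096
226 406 422 17
234 405 421 17
242 405 420 16
250 404 420 17
258 402 418 17
266 400 417 18
274 399 416 18
282 400 415 16
290 399 414 16
```

```bash
python3 -c "
from h import *
go(.469,-.216,.200,173.4)"
```

```text
t 8.33 at [0.4392 0.0694 0.2706] [-180.    -0.   178.7] j [  35.   -1.  -29.    0.  -62. -126.] F [-0.7 -0.3 -0.7] M [-0.09 -0.    0.06] op 0.088 gf 0.0
SHARES [-0.0453 -0.3558  0.0882] turn 0.0589
```

>>> send_rows --deltas '[[[-0.0453, -0.3558, 0], 0], [[-0.0453, -0.3558, 0], 0], [[-0.0453, -0.3558, 0], 0], [[-0.0453, -0.3558, 0], 0], [[-0.0453, -0.3558, 0], 0]]'

```text
clock: 8.75
tool_pos: [0.4601, -0.1407, 0.2709]
orientation: [-180.0, 0.0, 178.6]
force: [1.0, 0.7, 0.2]
opening: 0.0878
gripper_force: 0.0
```

```bash
python3 -c "
from h import *
go(.469,-.216,.15,173.4)"
```

```text
t 8.75 at [ 0.4601 -0.1407  0.2709] [-180.     0.   178.6] j [  6.   3. -25.   0. -62. -98.] F [1.  0.7 0.2] M [ 0.13 -0.21 -0.  ] op 0.0878 gf 0.0
SHARES [-0.0133 -0.0938  0.1512] turn 0.058
```

>>> send_rows --deltas '[[[-0.0133, -0.0938, 0.03], 0.058], [[-0.0133, -0.0938, 0.05], 0.058], [[-0.0133, -0.0938, 0.1], 0.058], [[-0.0133, -0.0938, 0.15], 0.058], [[-0.0133, -0.0938, 0.15], 0.058]]'

```text
clock: 9.17
tool_pos: [0.4645, -0.2143, 0.1437]
orientation: [179.9, -0.7, 173.1]
force: [-1.6, 1.1, -1.0]
opening: 0.0877
gripper_force: 0.0
```

```bash
python3 -c "
from h import *
go(.469,-.216,.077,173.4)"
```

```text
t 9.17 at [ 0.4645 -0.2143  0.1437] [179.9  -0.7 173.1] j [ -3.  14. -30.  -0. -46. -94.] F [-1.6  1.1 -1. ] M [ 0.09  0.36 -0.02] op 0.0877 gf 0.0
SHARES [-0.0059 -0.0015  0.0834] turn -0.0029
```

>>> send_rows --deltas '[[[0, 0, 0.03], 0], [[0, 0, 0.06], 0], [[0, 0, 0.085], 0], [[0, 0, 0.092], 0], [[0, 0, 0.092], 0]]'

```text
clock: 9.58
tool_pos: [0.4695, -0.2131, 0.0772]
orientation: [-180.0, -0.1, 173.5]
force: [-0.3, -0.9, 0.0]
opening: 0.0875
gripper_force: 0.0
```

>>> send_rows --deltas '[[[0, 0, 0], 0], [[0, 0, 0], 0], [[0, 0, 0], 0], [[0, 0, 0], 0], [[0, 0, 0], 0]]' --gripper 0.3

```text
clock: 10.0
tool_pos: [0.4702, -0.2127, 0.0778]
orientation: [180.0, 0.1, 173.5]
force: [0.5, -0.1, -0.4]
opening: 0.0601
gripper_force: 0.0
```

>>> send_rows --deltas '[[[0, 0, 0], 0], [[0, 0, 0], 0], [[0, 0, 0], 0], [[0, 0, 0], 0], [[0, 0, 0], 0]]'

```text
clock: 10.42
tool_pos: [0.4697, -0.2127, 0.077]
orientation: [-180.0, -0.0, 173.5]
force: [-0.6, 0.6, 1.4]
opening: 0.0401
gripper_force: 29.8
```

```bash
python3 -c "
from h import *
go(.4955,-.2031,.083,179)"
```

```text
t 10.42 at [ 0.4697 -0.2127  0.077 ] [-180.    -0.   173.5] j [ -3.  20. -34.   0. -36. -94.] F [-0.6  0.6  1.4] M [ 0.03  0.17 -0.02] op 0.0401 gf 29.8
SHARES [-0.0307  0.0156 -0.0075] turn -0.0611
```

>>> send_rows --deltas '[[[0, 0, -0.006], 0], [[0, 0, -0.011], 0], [[-0.015, 0.008, -0.011], -0.03], [[-0.028, 0.0155, -0.011], -0.061], [[-0.028, 0.0155, -0.011], -0.061]]'

```text
clock: 10.83
tool_pos: [0.4957, -0.2025, 0.0865]
orientation: [-180.0, 0.1, 179.2]
force: [1.2, -0.4, -0.7]
opening: 0.0399
gripper_force: 29.7
```

>>> send_rows --deltas '[[[0, 0, 0.003], 0], [[0, 0, 0.005], 0], [[0, 0, 0.005], 0], [[0, 0, 0.005], 0], [[0, 0, 0.005], 0]]'

```text
clock: 11.25
tool_pos: [0.493, -0.2031, 0.0817]
orientation: [180.0, -0.0, 178.9]
force: [-0.1, 0.1, -0.9]
opening: 0.0399
gripper_force: 29.7
```

```bash
python3 -c "
from h import *
go(.4935,-.2026,.081,179)"
```

```text
t 11.25 at [ 0.493  -0.2031  0.0817] [180.   -0.  178.9] j [ -1.  21. -31.  -0. -38. -90.] F [-0.1  0.1 -0.9] M [-0.01  0.01 -0.01] op 0.0399 gf 29.7
SHARES [-0.0006  0.0006  0.0009] turn -0.0006
```

>>> send_rows --deltas '[[[0, 0, 0], 0], [[0, 0, 0], 0], [[0, 0, 0], 0], [[0, 0, 0], 0], [[0, 0, 0], 0]]' --gripper 0.65

```text
clock: 11.67
tool_pos: [0.4935, -0.2029, 0.0819]
orientation: [-180.0, 0.0, 179.0]
force: [0.4, 0.4, -0.1]
opening: 0.0565
gripper_force: 0.0
```

>>> send_rows --deltas '[[[0, 0, -0.004], 0], [[0, 0, -0.0066], 0], [[0, 0, -0.0066], 0], [[0, 0, -0.0066], 0], [[0, 0, -0.0066], 0]]'

```text
clock: 12.08
tool_pos: [0.4934, -0.2029, 0.0871]
orientation: [180.0, 0.0, 179.0]
force: [-0.3, -0.3, -0.2]
opening: 0.0566
gripper_force: 0.0
```

Run:
```python
from h import *
go(.4935,-.2026,.087,179)
s=ctrl.snapshot("side"); save(s,"side4")
# expected block silhouette if flat, centre at clamp -115
y=np.radians(-1);c=np.array([.634,-.205])+np.array([np.cos(y),np.sin(y)])*-.115
b=s["color"][150:300,300:440]; k=5.3
im=cv2.resize(b,None,fx=4,fy=4,interpolation=cv2.INTER_CUBIC).copy()
ax=np.array([np.cos(y),np.sin(y)]);ay=np.array([-ax[1],ax[0]])
Q=[np.r_[c+ax*i*.085+ay*j*.02,.046] for i,j in((-1,-1),(1,-1),(1,1),(-1,1))]
cv2.polylines(im,[np.int32((proj(s,Q)-[300,150]+.5)*4)],True,(255,0,0),1)
Q=[np.r_[q[:2],.016] for q in Q]
cv2.polylines(im,[np.int32((proj(s,Q)-[300,150]+.5)*4)],True,(0,255,0),1)
cv2.imwrite("pics/c4.png",im[...,::-1])
```

```text
t 12.08 at [ 0.4934 -0.2029  0.0871] [180.   0. 179.] j [ -1.  20. -31.  -0. -38. -90.] F [-0.3 -0.3 -0.2] M [ 0.04 -0.02 -0.02] op 0.0566 gf 0.0
SHARES [-0.0001  0.0004  0.0001] turn -0.0002
```

View pics/c4.png

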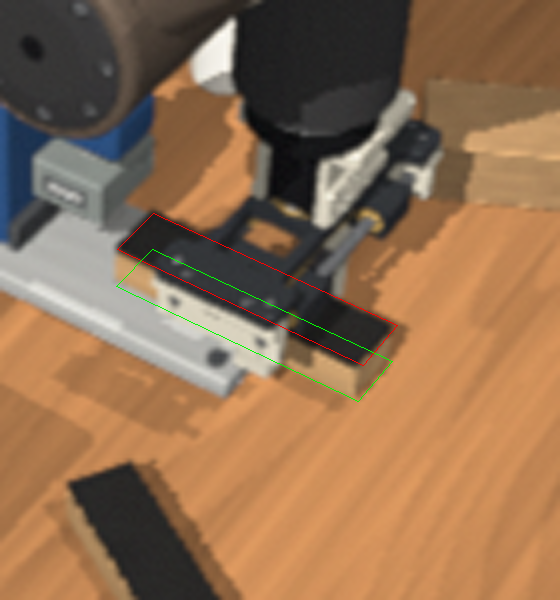

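Side view: the block lies flat on the bed and matches the predicted outline (ends at about (135,250) and (375,360)). I'll regrip it 4 mm further back and slide it in.

>>> send_rows --deltas '[[[0.005, -0.0006, 0], 0], [[0.005, -0.0006, 0], 0], [[0.005, -0.0006, 0], 0], [[0.005, -0.0006, 0], 0], [[0.005, -0.0006, 0], 0]]'

```text
clock: 12.55
tool_pos: [0.4894, -0.2033, 0.087]
orientation: [-180.0, 0.0, 179.0]
force: [0.4, 0.3, 0.8]
opening: 0.057
gripper_force: 0.0
```

>>> send_rows --deltas '[[[0, 0, 0], 0], [[0, 0, 0], 0], [[0, 0, 0], 0], [[0, 0, 0], 0], [[0, 0, 0], 0]]' --gripper 0.3

```text
clock: 12.97
tool_pos: [0.4895, -0.2033, 0.087]
orientation: [-180.0, 0.0, 179.0]
force: [0.1, 0.0, 0.3]
opening: 0.0401
gripper_force: 29.9
```

>>> send_rows --deltas '[[[0, 0, 0], 0], [[0, 0, -0.001], 0], [[0, 0, -0.0018], 0], [[0, 0, -0.0018], 0], [[0, 0, -0.0018], 0]]'

```text
clock: 13.38
tool_pos: [0.4894, -0.2033, 0.0885]
orientation: [180.0, -0.0, 179.0]
force: [-0.5, 0.2, -0.5]
opening: 0.0403
gripper_force: 29.9
```

```bash
python3 -c "
from h import *
go(.5465,-.2035,.0885,179)"
```

```text
t 13.38 at [ 0.4894 -0.2033  0.0885] [180.  -0. 179.] j [ -1.  20. -32.  -0. -38. -90.] F [-0.5  0.2 -0.5] M [ 0.    0.04 -0.03] op 0.0403 gf 29.9
SHARES [-0.0714  0.001  -0.    ] turn -0.0002
```

>>> send_rows --deltas '[[[-0.008, 0, 0], 0], [[-0.018, 0, 0], 0], [[-0.028, 0, 0], 0], [[-0.038, 0, 0], 0], [[-0.045, 0, 0], 0]]'

```text
clock: 13.8
tool_pos: [0.5269, -0.204, 0.0884]
orientation: [-180.0, 0.0, 179.0]
force: [-0.7, -0.3, -0.1]
opening: 0.0398
gripper_force: 29.9
```

>>> send_rows --deltas '[[[-0.006, 0, 0], 0], [[-0.012, 0, 0], 0], [[-0.018, 0, 0], 0], [[-0.022, 0, 0], 0], [[-0.025, 0, 0], 0]]'

```text
clock: 14.22
tool_pos: [0.5458, -0.2043, 0.0884]
orientation: [180.0, -0.0, 179.0]
force: [0.1, -0.4, -1.8]
opening: 0.0398
gripper_force: 29.9
```

>>> send_rows --deltas '[[[0, 0, 0.0008], 0], [[0, 0, 0.0014], 0], [[0, 0, 0.0014], 0], [[0, 0, 0.0014], 0], [[0, 0, 0.0014], 0]]'

```text
clock: 14.63
tool_pos: [0.5452, -0.2043, 0.0874]
orientation: [180.0, -0.0, 179.0]
force: [0.1, -0.9, -0.9]
opening: 0.0398
gripper_force: 29.9
```

>>> send_rows --deltas '[[[-0.0015, 0, 0], 0], [[-0.003, 0, 0], 0], [[-0.0045, 0, 0], 0], [[-0.006, 0, 0], 0], [[-0.006, 0, 0], 0]]'

```text
clock: 15.05
tool_pos: [0.5505, -0.2044, 0.0874]
orientation: [-180.0, 0.0, 179.0]
force: [0.8, 0.3, -0.9]
opening: 0.0397
gripper_force: 29.9
```

>>> send_rows --deltas '[[[-0.0005, 0, 0], 0], [[-0.001, 0, 0], 0], [[-0.0015, 0, 0], 0], [[-0.0019, 0, 0], 0], [[-0.0019, 0, 0], 0]]'

```text
clock: 15.47
tool_pos: [0.5512, -0.2044, 0.0872]
orientation: [180.0, -0.1, 179.0]
force: [-1.5, 0.2, 0.5]
opening: 0.0399
gripper_force: 29.9
```

>>> send_rows --deltas '[[[-0.0004, 0, 0], 0], [[-0.0008, 0, 0], 0], [[-0.0012, 0, 0], 0], [[-0.0012, 0, 0], 0], [[-0.0012, 0, 0], 0]]'

```text
clock: 15.88
tool_pos: [0.5514, -0.2045, 0.0871]
orientation: [180.0, -0.1, 179.0]
force: [-4.8, -0.6, 1.8]
opening: 0.0397
gripper_force: 29.8
```

>>> send_rows --deltas '[[[-0.0004, 0, 0], 0], [[-0.0008, 0, 0], 0], [[-0.0012, 0, 0], 0], [[-0.0012, 0, 0], 0], [[-0.0012, 0, 0], 0]]'

```text
clock: 16.3
tool_pos: [0.5515, -0.2045, 0.0871]
orientation: [180.0, -0.2, 179.0]
force: [-7.5, 1.2, 5.3]
opening: 0.04
gripper_force: 29.8
```

Clear rise in force while the position stays put: that is the stop. I'll push slightly more, release and check.

>>> send_rows --deltas '[[[-0.0004, 0, 0], 0], [[-0.0008, 0, 0], 0], [[-0.0012, 0, 0], 0], [[-0.0012, 0, 0], 0], [[-0.0012, 0, 0], 0]]'

```text
clock: 16.72
tool_pos: [0.5516, -0.2045, 0.0871]
orientation: [180.0, -0.3, 178.9]
force: [-10.9, 0.8, 7.2]
opening: 0.0399
gripper_force: 29.9
```

>>> send_rows --deltas '[[[0, 0, 0], 0], [[0, 0, 0], 0], [[0, 0, 0], 0], [[0, 0, 0], 0], [[0, 0, 0], 0]]' --gripper 0.75

```text
clock: 17.13
tool_pos: [0.5552, -0.2044, 0.0875]
orientation: [-180.0, 0.1, 179.0]
force: [-0.2, 0.9, -0.7]
opening: 0.0643
gripper_force: 0.0
```

>>> send_rows --deltas '[[[0.003, 0, 0], 0], [[0.006, 0, 0], 0], [[0.02, 0, 0], 0], [[0.04, 0, 0], 0], [[0.05, 0, 0], 0]]'

```text
clock: 17.55
tool_pos: [0.5121, -0.2037, 0.087]
orientation: [180.0, -0.1, 178.9]
force: [-0.6, 0.2, -0.3]
opening: 0.0662
gripper_force: 0.0
```

>>> send_rows --deltas '[[[0, 0, -0.05], 0], [[0, 0, -0.1], 0], [[0, 0, -0.15], 0], [[0, 0, -0.19], 0], [[0, 0, -0.19], 0]]' --gripper 1

```text
clock: 17.97
tool_pos: [0.517, -0.2045, 0.247]
orientation: [-179.9, 0.6, 179.1]
force: [1.4, -1.1, -0.1]
opening: 0.0869
gripper_force: 0.0
```

>>> send_rows --deltas '[[[0, 0.2, 0], 0], [[0, 0.2, 0], 0], [[0, 0.2, 0], 0], [[0, 0.2, 0], 0], [[0, 0.2, 0], 0]]'

```text
clock: 18.38
tool_pos: [0.5172, -0.0395, 0.2397]
orientation: [179.9, 0.1, 179.2]
force: [0.3, -0.5, 0.1]
opening: 0.0874
gripper_force: 0.0
```

Run:
```python
from h import *
go(.634,-.205,.26,-126.5)
s=ctrl.snapshot("top"); save(s,"top5"); hsv=cv2.cvtColor(s["color"],cv2.COLOR_RGB2HSV)
for m in ctrl.cut_out(s,"block"):
    q=m["pixels"].astype(bool)&(hsv[...,2]<75)
    if abs(m["xy"][0]*640-405)<25:
        v,u=np.nonzero(q); P=toplane(s,np.c_[u,v],.046)[:,:2].astype(np.float32); c,d,a=cv2.minAreaRect(P)
        print(m["conf"],P.min(0),P.max(0),c,d,a)
d=ctrl.snapshot("side");save(d,"side5");a=s["color"][150:270,360:460];b=d["color"][130:280,270:420]
f=lambda i,k:cv2.resize(i,None,fx=k,fy=k,interpolation=cv2.INTER_CUBIC)
im=np.zeros((500,800,3),np.uint8);a=f(a,3.6);b=f(b,2.9);im[:a.shape[0],:a.shape[1]]=a;im[:b.shape[0],362:362+b.shape[1]]=b
cv2.imwrite("pics/c5.png",im[...,::-1])
```

```text
t 18.38 at [ 0.5172 -0.0395  0.2397] [1.799e+02 1.000e-01 1.792e+02] j [  17.    8.  -23.   -0.  -58. -108.] F [ 0.3 -0.5  0.1] M [-0.06  0.03  0.03] op 0.0874 gf 0.0
SHARES [-0.1489 -0.2047 -0.0254] turn -0.6035
0.65 [ 0.50080866 -0.22539863] [ 0.6102397  -0.18465279] (0.5556899309158325, -0.20492984354496002) (0.039295587688684464, 0.10947578400373459) 88.21837615966797
```

The block's rear edge measures 4.9 mm past the bed end (5 expected), y centred. Now I'll unwind the wrist so the whole clockwise turn fits in one grasp, above the table and clear of the clamp.

>>> send_rows --deltas '[[[0, 0, -0.04], -0.39], [[0, 0, -0.04], -0.39], [[0, 0, -0.04], -0.39], [[0, 0, -0.04], -0.39], [[0, 0, -0.04], -0.39]]'

```text
clock: 18.95
tool_pos: [0.5171, -0.0453, 0.2713]
orientation: [180.0, -0.0, -145.7]
force: [-0.0, 0.5, -0.3]
opening: 0.088
gripper_force: 0.0
```

>>> send_rows --deltas '[[[0, 0, 0], -0.39], [[0, 0, 0], -0.39], [[0, 0, 0], -0.39], [[0, 0, 0], -0.39], [[0, 0, 0], -0.39]]'

```text
clock: 19.37
tool_pos: [0.517, -0.0453, 0.2711]
orientation: [180.0, -0.0, -110.6]
force: [0.4, 0.4, -0.1]
opening: 0.0878
gripper_force: 0.0
```

>>> send_rows --deltas '[[[0, 0, 0], -0.39], [[0, 0, 0], -0.39], [[0, 0, 0], -0.39], [[0, 0, 0], -0.39], [[0, 0, 0], -0.39]]'

```text
clock: 19.78
tool_pos: [0.517, -0.0453, 0.2711]
orientation: [180.0, -0.0, -75.5]
force: [0.1, -0.4, 0.4]
opening: 0.0875
gripper_force: 0.0
```

>>> send_rows --deltas '[[[0, 0, 0], -0.39], [[0, 0, 0], -0.39], [[0, 0, 0], -0.39], [[0, 0, 0], -0.39], [[0, 0, 0], -0.39]]'

```text
clock: 20.2
tool_pos: [0.5171, -0.0453, 0.2711]
orientation: [180.0, 0.0, -40.4]
force: [-0.0, 0.1, 0.9]
opening: 0.0879
gripper_force: 0.0
```

>>> send_rows --deltas '[[[0, 0, 0], -0.39], [[0, 0, 0], -0.39], [[0, 0, 0], -0.39], [[0, 0, 0], -0.39], [[0, 0, 0], -0.39]]'

```text
clock: 20.62
tool_pos: [0.5171, -0.0453, 0.2711]
orientation: [180.0, 0.0, -5.3]
force: [0.1, 0.0, -0.0]
opening: 0.0877
gripper_force: 0.0
```

>>> send_rows --deltas '[[[0, 0, 0], -0.39], [[0, 0, 0], -0.39], [[0, 0, 0], -0.39], [[0, 0, 0], -0.39], [[0, 0, 0], -0.39]]'

```text
clock: 21.03
tool_pos: [0.5171, -0.0453, 0.2711]
orientation: [-180.0, 0.0, 29.8]
force: [0.7, 0.5, -1.0]
opening: 0.0876
gripper_force: 0.0
```

Run:
```python
from h import *
go(.634,-.205,.27,53.5)
# knob bar orientation & position check from saved-scale top view
s=ctrl.snapshot("top"); save(s,"top6"); c=s["color"].astype(int)
print([ (b["conf"],np.array(b["xy"])*[640,480]) for b in ctrl.boxes_of(s,"screw_grip")])
w=(c.min(2)>170); w[:175]=0;w[205:]=0;w[:,:400]=0;w[:,425:]=0
v,u=np.nonzero(w); print("dot px",u.mean(),v.mean(),len(u),toplane(s,(u.mean(),v.mean()),.187).round(4))
d=ctrl.snapshot("side");c=d["color"].astype(int);w=(c.min(2)>170);w[:150]=0;w[170:]=0;w[:,:310]=0;w[:,340:]=0
v,u=np.nonzero(w)
if len(u): print("side dot",u.mean(),v.mean(),len(u),toplane(d,(u.mean(),v.mean()),.187).round(4))
```

```text
t 21.03 at [ 0.5171 -0.0453  0.2711] [-180.     0.    29.8] j [ 17.   7. -21.  -0. -63. 103.] F [ 0.7  0.5 -1. ] M [-0.16  0.18  0.02] op 0.0876 gf 0.0
SHARES [0.0275 0.2459 0.0014] turn -0.263
[(0.9, array([414.912, 187.2  ]))]
dot px 415.05 184.9 20 [[ 0.6344 -0.2043  0.187 ]]
side dot 314.3333333333333 158.3846153846154 78 [[ 0.6483 -0.1857  0.187 ]]
```

>>> send_rows --deltas '[[[0.0275, 0.2459, 0], -0.263], [[0.0275, 0.2459, 0], -0.263], [[0.0275, 0.2459, 0], -0.263], [[0.0275, 0.2459, 0], -0.263], [[0.0275, 0.2459, 0], -0.263]]'

```text
clock: 21.6
tool_pos: [0.6343, -0.2065, 0.2712]
orientation: [-180.0, 0.0, 53.2]
force: [2.1, 1.4, -0.6]
opening: 0.0877
gripper_force: 0.0
```

```bash
python3 -c "
from h import *
go(.634,-.2048,.2245,53.5);s=ctrl.snapshot('side');save(s,'side7')
b=[(th,[(round(b['conf'],2),(np.array(b['xy'])*[640,480]).round()) for b in ctrl.boxes_of(s,th)[:2]]) for th in ('tab_end','screw','clamp')];print(b)
im=cv2.resize(s['color'][140:260,260:420],None,fx=5,fy=5,interpolation=cv2.INTER_CUBIC);cv2.imwrite('pics/c7.png',im[...,::-1])"
```

```text
t 21.6 at [ 0.6343 -0.2065  0.2712] [-180.     0.    53.2] j [ -1.  21.  -2.   0. -67. 145.] F [ 2.1  1.4 -0.6] M [ 0.02 -0.05 -0.02] op 0.0877 gf 0.0
SHARES [ 0.0015 -0.0016  0.0584] turn -0.0032
[('tab_end', []), ('screw', [(0.74, array([324., 168.]))]), ('clamp', [(0.67, array([315., 192.]))])]
```

>>> send_rows --deltas '[[[0.0015, -0.0016, 0.02], 0], [[0.0015, -0.0016, 0.035], 0], [[0.0015, -0.0016, 0.05], 0], [[0.0015, -0.0016, 0.0584], 0], [[0.0015, -0.0016, 0.0584], 0]]'

```text
clock: 22.22
tool_pos: [0.6323, -0.2017, 0.2226]
orientation: [-179.8, 0.1, 53.2]
force: [-0.1, -0.5, -0.3]
opening: 0.0877
gripper_force: 0.0
```

>>> send_rows --deltas '[[[0, 0, 0], 0], [[0, 0, 0], 0], [[0, 0, 0], 0], [[0, 0, 0], 0], [[0, 0, 0], 0]]' --gripper 0.05

```text
clock: 22.63
tool_pos: [0.6336, -0.2023, 0.2252]
orientation: [180.0, -0.0, 53.3]
force: [-1.2, -0.2, 0.9]
opening: 0.0602
gripper_force: 0.0
```

>>> send_rows --deltas '[[[0, 0, 0], 0], [[0, 0, 0], 0], [[0, 0, 0], 0], [[0, 0, 0], 0], [[0, 0, 0], 0]]'

```text
clock: 23.05
tool_pos: [0.6334, -0.2023, 0.2246]
orientation: [-180.0, 0.0, 53.3]
force: [-0.2, -0.4, -0.5]
opening: 0.0261
gripper_force: 0.0
```

>>> send_rows --deltas '[[[0, 0, 0], 0], [[0, 0, 0], 0], [[0, 0, 0], 0], [[0, 0, 0], 0], [[0, 0, 0], 0]]'

```text
clock: 23.47
tool_pos: [0.634, -0.2028, 0.2247]
orientation: [179.9, -0.0, 53.2]
force: [3.8, -3.4, -2.1]
opening: 0.0135
gripper_force: 30.0
```

```bash
cat > tab.py <<'E'
from h import *
import sys
o=ctrl.get_obs()
print("t",round(o["clock"],2),"p",np.round(o["tool_pos"],4),"yaw",np.round(o["orientation"],1),"j6",round(o["joint_pos"][5],1),"F",np.round(o["force"],1),"Mz",round(o["moment"][2],3),"op",round(o["opening"],4),"gf",round(o["gripper_force"],1))
s=ctrl.snapshot("side"); save(s,"side_t%d"%(o["clock"]*100))
print([(th,[(round(b['conf'],2),(np.array(b['xy'])*[640,480]).round()) for b in ctrl.boxes_of(s,th)[:2]]) for th in ('tab_end',)])
# pixel patch where a popped tab (51 mm out) would show, against the first picture
r=cv2.imread("pics/side0.png")[:,:,::-1].astype(int)
y=np.radians(-1);ax=np.array([np.cos(y),np.sin(y)]);ay=np.array([-ax[1],ax[0]])
for z in(.085,.080,.075):
    for q in(.044,.048,.062):
        u,v=proj(s,np.r_[np.array([.634,-.2055])+ay*q,z])[0].round().astype(int)
        print(z,q,(u,v),"now",s["color"][v-1:v+2,u-1:u+2].mean((0,1)).round(),"was",r[v-1:v+2,u-1:u+2].mean((0,1)).round())
E
python3 tab.py
```

```text
t 23.47 p [ 0.634  -0.2028  0.2247] yaw [179.9  -0.   53.2] j6 144.2 F [ 3.8 -3.4 -2.1] Mz -0.019 op 0.0135 gf 30.0
[('tab_end', [])]
0.085 0.044 (np.int64(313), np.int64(200)) now [92. 95. 92.] was [89. 92. 90.]
0.085 0.048 (np.int64(312), np.int64(201)) now [50. 51. 50.] was [56. 57. 58.]
0.085 0.062 (np.int64(309), np.int64(204)) now [157. 124.  88.] was [43. 43. 45.]
0.08 0.044 (np.int64(313), np.int64(202)) now [43. 43. 42.] was [55. 56. 57.]
0.08 0.048 (np.int64(312), np.int64(203)) now [51. 45. 38.] was [49. 50. 51.]
0.08 0.062 (np.int64(309), np.int64(206)) now [188. 148. 104.] was [55. 55. 56.]
0.075 0.044 (np.int64(313), np.int64(203)) now [43. 40. 37.] was [69. 70. 69.]
0.075 0.048 (np.int64(312), np.int64(204)) now [92. 75. 56.] was [71. 71. 71.]
0.075 0.062 (np.int64(309), np.int64(208)) now [186. 148. 104.] was [110. 111. 108.]
```

>>> send_rows --deltas '[[[-0.001, 0.0024, 0], 0.03], [[-0.001, 0.0024, 0], 0.1], [[-0.001, 0.0024, 0], 0.17], [[-0.001, 0.0024, 0], 0.24], [[-0.001, 0.0024, 0], 0.31]]'

```text
clock: 23.98
tool_pos: [0.6344, -0.2032, 0.2247]
orientation: [-179.9, -0.0, 25.1]
force: [-0.2, 2.8, 1.0]
opening: 0.014
gripper_force: 30.0
```

>>> send_rows --deltas '[[[0, 0, 0], 0.07], [[0, 0, 0], 0.14], [[0, 0, 0], 0.21], [[0, 0, 0], 0.28], [[0, 0, 0], 0.34]]'

```text
clock: 24.4
tool_pos: [0.6344, -0.2034, 0.2247]
orientation: [-180.0, 0.0, -5.5]
force: [0.6, 0.7, -0.0]
opening: 0.0138
gripper_force: 30.0
```

```bash
python3 tab.py
```

```text
t 24.4 p [ 0.6344 -0.2034  0.2247] yaw [-180.     0.    -5.5] j6 85.5 F [ 0.6  0.7 -0. ] Mz 0.133 op 0.0138 gf 30.0
[('tab_end', [])]
0.085 0.044 (np.int64(313), np.int64(200)) now [116. 120. 117.] was [89. 92. 90.]
0.085 0.048 (np.int64(312), np.int64(201)) now [76. 78. 76.] was [56. 57. 58.]
0.085 0.062 (np.int64(309), np.int64(204)) now [157. 125.  88.] was [43. 43. 45.]
0.08 0.044 (np.int64(313), np.int64(202)) now [64. 66. 64.] was [55. 56. 57.]
0.08 0.048 (np.int64(312), np.int64(203)) now [53. 46. 40.] was [49. 50. 51.]
0.08 0.062 (np.int64(309), np.int64(206)) now [188. 149. 104.] was [55. 55. 56.]
0.075 0.044 (np.int64(313), np.int64(203)) now [49. 47. 43.] was [69. 70. 69.]
0.075 0.048 (np.int64(312), np.int64(204)) now [91. 74. 56.] was [71. 71. 71.]
0.075 0.062 (np.int64(309), np.int64(208)) now [187. 148. 104.] was [110. 111. 108.]
```

>>> send_rows --deltas '[[[0, 0, 0], 0.07], [[0, 0, 0], 0.14], [[0, 0, 0], 0.21], [[0, 0, 0], 0.28], [[0, 0, 0], 0.34]]'

```text
clock: 24.92
tool_pos: [0.6343, -0.2037, 0.2247]
orientation: [-180.0, 0.0, -35.9]
force: [-0.4, 1.8, 0.6]
opening: 0.0137
gripper_force: 30.0
```

>>> send_rows --deltas '[[[0, 0, 0], 0.07], [[0, 0, 0], 0.14], [[0, 0, 0], 0.21], [[0, 0, 0], 0.28], [[0, 0, 0], 0.33]]'

```text
clock: 25.33
tool_pos: [0.6341, -0.2039, 0.2247]
orientation: [180.0, 0.0, -65.6]
force: [-0.8, 0.5, 0.7]
opening: 0.0135
gripper_force: 30.0
```

```bash
cat > tab.py <<'E'
from h import *
import glob,os
o=ctrl.get_obs()
print("t",round(o["clock"],2),"p",np.round(o["tool_pos"],4),"yaw",np.round(o["orientation"],1),"j6",round(o["joint_pos"][5],1),"F",np.round(o["force"],1),"Mz",round(o["moment"][2],3),"op",round(o["opening"],4))
prev=sorted(glob.glob("pics/side_t*.png"))[-1]
s=ctrl.snapshot("side"); save(s,"side_t%05d"%(o["clock"]*100))
for th in('tab_end','tab'): print(th,[(round(b['conf'],2),(np.array(b['xy'])*[640,480]).round()) for b in ctrl.boxes_of(s,th)[:2]])
r=cv2.imread(prev)[:,:,::-1].astype(int); d=np.abs(s["color"].astype(int)-r).max(2)[180:225,290:345]
v,u=np.nonzero(d>40); print("changed px",len(u), (u.min()+290,u.max()+290,v.min()+180,v.max()+180) if len(u) else "")
E
mv() { :; }; for f in pics/side_t????.png; do n=$(basename $f .png); mv2=pics/side_t0${n#side_t}.png; command mv $f $mv2; done; python3 tab.py
```

```text
t 25.33 p [ 0.6341 -0.2039  0.2247] yaw [180.    0.  -65.6] j6 25.5 F [-0.8  0.5  0.7] Mz 0.23 op 0.0135
tab_end []
tab []
changed px 28 (np.int64(308), np.int64(325), np.int64(187), np.int64(208))
```

>>> send_rows --deltas '[[[0, 0, 0], 0.06], [[0, 0, 0], 0.12], [[0, 0, 0], 0.17], [[0, 0, 0], 0.2], [[0, 0, 0], 0.2]]'

```text
clock: 25.9
tool_pos: [0.634, -0.204, 0.2247]
orientation: [180.0, 0.0, -83.4]
force: [-2.8, 1.6, 1.9]
opening: 0.0135
gripper_force: 30.0
```

```bash
python3 tab.py
```

```text
t 25.9 p [ 0.634  -0.204   0.2247] yaw [180.    0.  -83.4] j6 7.7 F [-2.8  1.6  1.9] Mz -0.096 op 0.0135
tab_end [(0.55, array([316., 201.]))]
tab [(0.62, array([316., 202.])), (0.35, array([360., 162.]))]
changed px 76 (np.int64(307), np.int64(321), np.int64(198), np.int64(207))
```

```bash
python3 -c "
import cv2,numpy as np,glob
f=sorted(glob.glob('pics/side_t*.png'))[-2:]
cv2.imwrite('pics/c8.png',np.hstack([cv2.resize(cv2.imread(i)[165:235,280:350],(400,400),interpolation=cv2.INTER_CUBIC) for i in f]))"
```

```text
(no output)
```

View pics/c8.png

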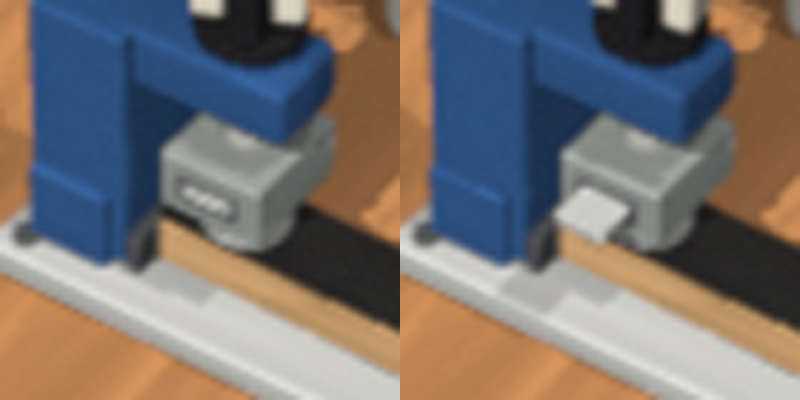

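The right-hand frame shows the tab popped to its first step at about (590,215), with the block's end at the stop. I'll stop here, let go and lift.

>>> send_rows --deltas '[[[0, 0, 0], 0], [[0, 0, 0], 0], [[0, 0, 0], 0], [[0, 0, 0], 0], [[0, 0, 0], 0]]' --gripper 0.9

```text
clock: 26.47
tool_pos: [0.6346, -0.2042, 0.2246]
orientation: [-180.0, -0.0, -83.5]
force: [-0.8, -1.2, -0.1]
opening: 0.0416
gripper_force: 0.0
```

>>> send_rows --deltas '[[[0, 0, 0], 0], [[0, 0, 0], 0], [[0, 0, -0.02], 0], [[0, 0, -0.05], 0], [[0, 0, -0.09], 0]]'

```text
clock: 26.88
tool_pos: [0.6334, -0.2039, 0.295]
orientation: [179.7, 0.1, -83.6]
force: [0.3, -0.2, 0.3]
opening: 0.0747
gripper_force: 0.0
```

>>> send_rows --deltas '[[[0, 0, -0.03], 0], [[0, 0, -0.05], 0], [[0, 0, -0.05], 0], [[0, 0, -0.05], 0], [[0, 0, -0.05], 0]]'

```text
clock: 27.3
tool_pos: [0.6341, -0.2039, 0.3359]
orientation: [180.0, 0.0, -83.5]
force: [-0.6, -0.3, -0.4]
opening: 0.0792
gripper_force: 0.0
```

```bash
python3 tab.py; python3 -c "
from plant import ctrl; print(ctrl.close_job())"
```

```text
t 27.3 p [ 0.6341 -0.2039  0.3359] yaw [180.    0.  -83.5] j6 7.6 F [-0.6 -0.3 -0.4] Mz -0.02 op 0.0792
tab_end [(0.41, array([316., 202.]))]
tab []
changed px 0 
the job is handed in; nothing more can be done
None
```

The job is handed in at 27.3 s with the block butted against the stop, the tab out at its first step and the arm lifted clear (no verdict came back); on the way the block hit the capsule and dropped from the gripper once, and I re-placed it.

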